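Clip the batch fob onto the tray carrier's snap hook

ROBOT

A 6-joint arm with a two-finger parallel gripper is mounted at the origin on the work surface. World frame = base frame: x ahead of the robot, y to its left, z up, the work surface at z = 0. Lengths are in m, angles in degrees, forces in N, time in s.
With the tool pointing down it reaches from about 0.4 to 0.825 m from the base axis. Payload 7 kg.
Tool frame: the origin (TCP) lies midway between the tips of the shut fingers; the grasp point (between the pads) lies 19 mm behind it; z points along the fingers, y is the line along which they close (so a half turn about z gives the same grasp; the last joint's range is limited). The gripper opens to 88 mm and grips with 3 to 60 N. Pads are 19 mm wide; open, the fingers measure 130 mm over their backs; the gripper's body (78 mm by 193 mm) begins 47 mm behind the grasp point.
Start: joints at [-48.925, 20.546, 0.682, 0, -70.136, -16.507], TCP at [0.281, -0.614, 0.227] pointing down, gripper open.
Joint ranges: [-176.03, 176.03], [-82.01, 121.73], [-58.28, 71.71], [-173.87, 95.51], [-174.79, -0.11], [-173.66, 173.66]. Speed limits (degrees/s): [136.94, 136.94, 172.46, 180, 180, 180].

INTERFACE

Orientations are given as a 3x3 rotation matrix whose columns are the frame's x, y, z axes.
In Python, from rig import robot gives the robot as it stands. Calls block until the motion is done:
- robot.goto(position, orientation): joint-space move of the TCP to a pose.
- robot.servo_line(position, ori=None, speed=0.15): straight line of the TCP; ori=None keeps the orientation; speed is the mean speed in m/s.
- robot.movej(angles): joint-space move.
- robot.move_gripper(opening): opening from 0.0 (shut) to 1.0 (fully open); the grip force is fixed at half the most; returns when the fingers have stopped.
- robot.dwell(seconds).
- robot.ik(position, orientation): joint angles nearest the present ones, or None.
- robot.grab_frame(name): name is "scene" or "top" or "wrist"; returns (picture, depth): 420x560x3 uint8, red, green, blue; 420x560 float32, m along the optical axis (not along the pixel's ray), 0 where there is no reading.
- robot.camera_info(name): a dict with "vfov" (degrees; the focal length in pixels is half the picture's height over the tangent of half this angle, whatever the lens; pixels are square), "cx", "cy" (the principal point, pixels), "k1" (the pictures are not rectified: a ray, as slopes to the right and down, at radius r is drawn at 1 + k1 r^2 times it, then the intrinsics apply), "view" (4x4, takes a point from world to camera coordinates); the wrist camera has in their place "T_tool_cam" (4x4, takes a point from camera to tool coordinates, whose origin is the TCP and whose axes are the flange's). Camera axes: x right, y down, z forward; pixel columns grow to the right and rows downward; lengths in m; the calibration is good to about 2 mm. A picture is of the moment at which its call begins: read the wrist's pose just before it. camera_info takes no time and is no camera call.
A pose or a line that the arm cannot do raises robot.Unreachable and nothing moves.
- robot.job_done(): hands the job in; it is judged then, once.
Readings, each from a call of its own:
- robot.read_t(): time.
- robot.read_qpos(): joint angles.
- robot.read_qvel(): joint speeds.
- robot.read_effort(): joint torques, N m.
- robot.read_position(): TCP position.
- robot.read_tcp_rot(): TCP orientation.
- robot.read_force(): force on the tool from outside, world axes, zero at the start.
- robot.read_ft_torque(): the same for the moment, N m.
- robot.read_grip_width(): opening from 0.0 (shut) to 1.0 (fully open).
- robot.read_finger_force(): force on a finger pad.
Only numpy, scipy, OpenCV 4.12 (cv2) and the standard library are available. Lean on these libraries where they do the work, as an engineer would, in place of code of your own. Each camera call takes 0.05 s, during which the arm holds its last target. There are 200 camera calls.

TASK

Take the green batch fob from the bench and clip it onto the snap hook on the tray carrier: push its steel ring down past the sprung red gate into the hook, so that the gate snaps shut above it and the fob is left hanging there by its ring. Leave the yellow and blue fobs and the two culture tubs where they are.

Things in the scene. Friction and masses are not known exactly. Their poses are not given: they have to be found in the camera images.
- fob_green_center (a point): Centre (half-way up) of the loose green fob, 0.03-0.06 kg: a plastic body 60 mm long (its x), 28 wide (y), 12 thick (z), lying flat. A rigid steel ring of 5 mm wire, 30 mm inside and 40 outside diameter, is cast into its +x end in the plane of the body, ring centre at x = +44 mm. At the start +x is within 0.6 rad of world -y.
- fob_green_ring (a point): Point on the green fob's ring: the centre of the 5 mm wire at the end farthest from the body, 61.5 mm along the fob's +x from its centre. Same axes as the fob.
- hook_saddle (a point): Lowest point inside the J-shaped snap hook, 150 mm above the bench. z up; x level, from the hook straight into the tray carrier it is fixed to, within 0.25 rad of world -y. 8 mm steel bar bent in the upright plane y = 0: shank at x = +17 mm (bar centre) by the rail, half-round bottom, free nose at x = -17 mm. Inside it spans x = -13 to +13 mm; its open top is closed by the red gate.
- hook_nose (a point): Top end of the hook's free nose bar, 40 mm above the saddle, at x = -21 mm, y = 0 from it (the nose leans out a little); same axes.
- carrier_rail (a point): Front face of the rail on which the hook sits: centre of its top edge, x = +27 mm, z = +47 mm from the saddle; same axes. The fixed two-tier aluminium carrier behind it, loaded with tubs, is 320 mm wide, 240 deep, 210 high. The gripper has free room at hook height for 120 mm in front of the hook (-x side).
- gate (a joint): Red sprung gate: latch 11 mm wide, 31 long, on a pin atop the shank (x +16, z +42 mm from the saddle). 0 = shut, sloping 20 deg down to inside the nose. Opens inwards only, tip swinging down to the shank, to 1.0 rad; 1.3 N at the tip at first, 2.8 at the end. Ring wire pushed down at x = -5 to 0 mm passes the tip at z = 17 mm (0.7 rad); once it is below z = 8 the gate snaps shut above it.
- fob_yellow_center (a point): Centre of the yellow fob, same shape as the green one; to be left alone.
- fob_blue_center (a point): Centre of the blue fob, same shape as the green one; to be left alone.
- tub_a_center (a point): Centre of a loose clear culture tub with a white lid, 85 mm across, 70 mm high, standing on the bench; to be left alone.
- tub_b_center (a point): Centre of a loose clear culture tub with a green lid, 85 mm across, 70 mm high, standing on the bench; to be left alone.

How it is judged:
By the outcome, as a careful person would: the job done as asked, in the order asked, and still so for the second after the job is handed in, with the robot touching nothing.
It also fails if it takes over 40 s, if anything falls off the work surface, if the arm or the gripper's body presses on something with over 40 N, if the wrist force passes 120 N, or if a joint passes its speed limit or range.

## Working session

There is one attempt and no reset: what is moved stays moved. The work goes in short steps, each a Python script; the robot and the scene stay as the last script left them, time stands still between calls to the robot, and variables do not carry over. Pictures are saved under pics/ and viewed, at most 10 in all, crops included, and the job is handed in when it is done.

```bash
ls; mkdir -p pics; cat > h.py <<'E'
import numpy as np, cv2
from rig import robot
def snap(n,f):
    p=robot.read_position(); R=robot.read_tcp_rot()
    im,d=robot.grab_frame(n); ci=robot.camera_info(n)
    if 'view' in ci: T=np.linalg.inv(np.array(ci['view']))
    else:
        W=np.eye(4); W[:3,:3]=R; W[:3,3]=p; T=W@np.array(ci['T_tool_cam'])
    np.savez(f'pics/{f}.npz',im=im,d=d,T=T,c=[ci['vfov'],ci['cx'],ci['cy'],ci['k1']])
    cv2.imwrite(f'pics/{f}.png',im[:,:,::-1]); return f
class V:
    def __init__(s,f):
        z=np.load(f'pics/{f}.npz'); s.im,s.d,s.T=z['im'],z['d'],z['T']; v,cx,cy,s.k=z['c']
        s.f=s.im.shape[0]/2/np.tan(np.radians(v)/2); s.c=np.array([cx,cy])
    def ray(s,u,v):
        q=(np.array([u,v])-s.c)/s.f; n=q.copy()
        for _ in range(20): n=q/(1+s.k*(n@n))
        return np.array([n[0],n[1],1.])
    def at(s,u,v,dep=None):   # by depth
        if dep is None: dep=s.d[int(round(v)),int(round(u))]
        return s.T[:3,:3]@(s.ray(u,v)*dep)+s.T[:3,3]
    def plane(s,u,v,z):       # on world z
        r=s.T[:3,:3]@s.ray(u,v); return s.T[:3,3]+r*(z-s.T[2,3])/r[2]
    def px(s,P):
        c=s.T[:3,:3].T@(np.array(P)-s.T[:3,3]); n=c[:2]/c[2]; return s.c+s.f*n*(1+s.k*(n@n))
E
python3 - <<'E'
from h import *
for n in ['scene','top','wrist']: snap(n,n+'0'); v=V(n+'0'); print(n,v.T.round(3).tolist(),v.f)
a=[cv2.imread(f'pics/{n}0.png') for n in ['scene','top']]
E
```

```text
pics
scene [[0.28, 0.507, -0.815, 1.459], [0.96, -0.165, 0.228, -0.27], [-0.019, -0.846, -0.532, 0.762], [0.0, 0.0, 0.0, 1.0]] 500.410103008072
top [[-0.02, -0.992, 0.124, 0.422], [-1.0, 0.021, 0.004, -0.02], [-0.006, -0.124, -0.992, 1.095], [0.0, 0.0, 0.0, 1.0]] 406.08071020402735
wrist [[-0.415, 0.877, 0.241, 0.214], [0.91, 0.4, 0.111, -0.644], [0.001, 0.266, -0.964, 0.383], [0.0, 0.0, 0.0, 1.0]] 345.1712314955842
```

View pics/top0.png

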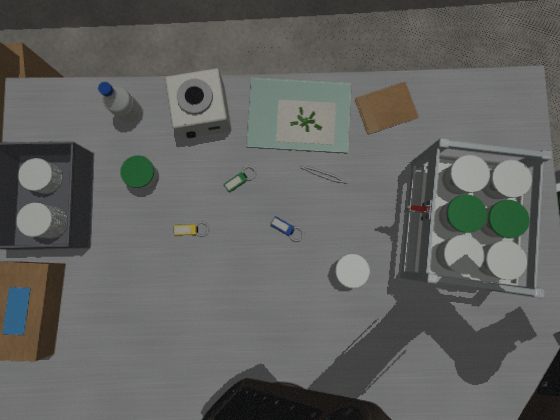

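View pics/scene0.png

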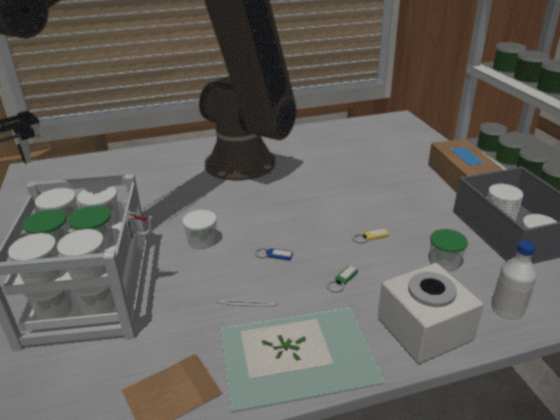

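The top view shows the green fob's body at (236,182) with its ring at (250,173). The red gate is at (418,209), with the carrier to its right.

```bash
python3 - <<'E'
from h import *
t=V('top0'); s=V('scene0')
for n,u in dict(gb=(236,182),gr=(250,173),yb=(186,230),bb=(282,226)).items(): print(n,t.plane(*u,.006).round(3))
print('gate top',t.plane(418,209,.185).round(3),t.plane(428,213,.19).round(3), 'rail edge',t.plane(418,165,.197).round(3),t.plane(408,283,.197).round(3))
print('scene g',s.plane(347,274,.008).round(3),s.plane(336,286,.003).round(3))
a=t.im[150:270,380:460]; b=s.im[170:270,100:200]
g=t.im[155:205,205:275]
R=lambda x,w,h:cv2.resize(x,(w,h),interpolation=cv2.INTER_CUBIC)
cv2.imwrite('pics/c1.png',np.hstack([R(a,360,540),R(g,440,314*540//314)])[:,:,::-1])
E
```

```text
gb [0.638 0.108 0.006]
gr [0.662 0.069 0.006]
yb [0.509 0.243 0.006]
bb [ 0.515 -0.015  0.006]
gate top [ 0.532 -0.322  0.185] [ 0.522 -0.342  0.19 ] rail edge [ 0.63  -0.324  0.197] [ 0.369 -0.286  0.197]
scene g [0.64  0.114 0.008] [0.665 0.076 0.003]
```

View pics/c1.png

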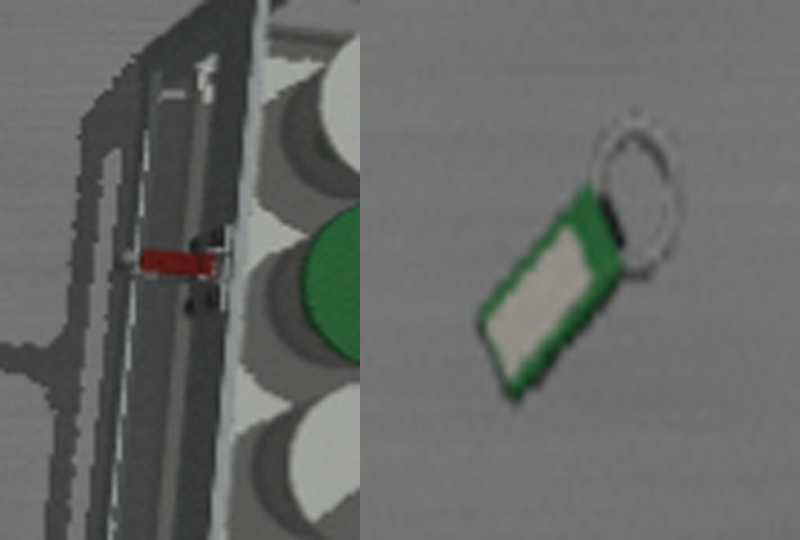

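```bash
cat >> h.py <<'E'
def ori(fx,s=1):  # tool down, cam-down axis along fx
    x=np.array([fx[0],fx[1],0.])*s; x/=np.linalg.norm(x); z=np.array([0,0,-1.]); return np.c_[x,np.cross(z,x),z]
E
python3 - <<'E'
from h import *
print(robot.read_tcp_rot().round(2).tolist(),np.array(robot.camera_info('wrist')['T_tool_cam']).round(3).tolist())
t=V('top0')
f=lambda u,v,z:t.plane(380+u/4.5,150+v/4.5,z)
n=f(128,258,.190); r=f(215,265,.192); print('nose',n,'pin',r,'rail dir',f(265,0,.21)-f(215,540,.21))
hx=r-n
fd=np.array([.024,-.039])
for s in (1,-1):
    print(s,robot.ik([.638,.108,.2],ori(fd,s)),robot.ik([n[0],n[1]+.05,.2],ori(hx,s)))
E
```

```text
[[-0.91, -0.42, -0.0], [-0.42, 0.91, 0.0], [0.0, 0.0, -1.0]] [[-0.001, -0.964, -0.266, 0.073], [1.0, -0.001, -0.001, 0.0], [0.001, -0.266, 0.964, -0.157], [0.0, 0.0, 0.0, 1.0]]
nose [ 0.53515757 -0.29941124  0.19      ] pin [ 0.53051455 -0.34114798  0.192     ] rail dir [ 0.26252464 -0.04132207  0.        ]
1 [ 26.85000186  18.91897696  -5.25650866   0.         -65.82451438
   4.75750039] [ -6.03137348  13.71988158 -12.55057487   0.         -63.72954354
  -0.31641634]
-1 None None
```

```bash
python3 - <<'E'
from h import *
p=robot.read_position(); robot.servo_line([p[0],p[1],.32],speed=.3)
robot.goto([.532,-.24,.30],ori([-.13,-.99])); snap('wrist','w_hook')
robot.goto([.645,.095,.17],ori([.024,-.039])); snap('wrist','w_fob')
print(robot.read_t())
a=V('w_hook');b=V('w_fob'); P=a.px([.5345,-.307,.19]); print(P)
u,v=np.clip(P.astype(int),[90,70],[470,350]); print(u,v)
c=cv2.resize(a.im[v-70:v+70,u-90:u+90],(720,560),interpolation=cv2.INTER_CUBIC); cv2.imwrite('pics/c2.png',c[:,:,::-1])
E
```

```text
3.7667
[260.45467149 124.38540749]
260 124
```

View pics/w_fob.png

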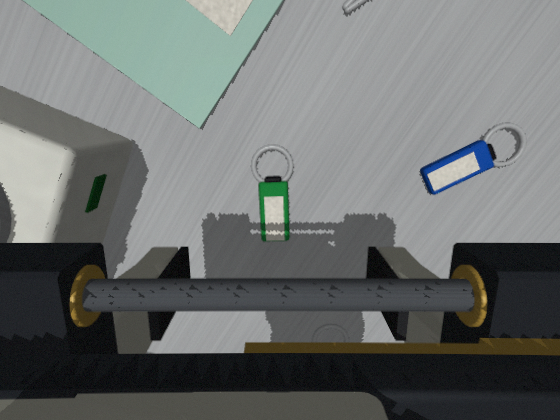

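View pics/c2.png

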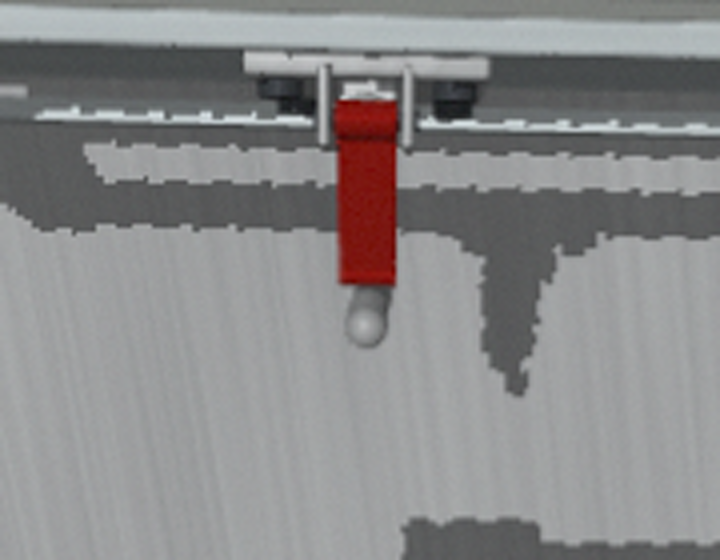

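The wrist view shows the fob's ring wire at (271.5,148.5) and the rear edge of its body at (274.5,241). In the hook crop the nose top is at full-image pixel (261.8,135.2) and the gate pin at (261.5,80).

```bash
python3 - <<'E'
from h import *
a=V('w_hook');b=V('w_fob')
nose=a.plane(261.75,135.2,.190); pin=a.plane(261.5,81,.194); print('nose',nose,'pin',pin,np.linalg.norm((pin-nose)[:2]), 'depths', a.at(261.75,135.2)[2],a.at(261.5,84))
l=a.plane(170+250/4,54+75/4,.19)-a.plane(170+485/4,54+80/4,.19); l2=a.plane(170,54+45/4,.21)-a.plane(350,54+55/4,.21); print('rail',l,l2)
ring=b.plane(271.5,148.5,.006); rear=b.plane(274.5,240.5,.011);rc=b.plane(272,164.5,.006); print(ring,rc,rear,np.linalg.norm((ring-rear)[:2]),'ring depth z',b.at(271.5,148.5)[2],'body z',b.at(274,210)[2])
d=(ring-rear)[:2]; d/=np.linalg.norm(d); print('dir',d,'centre',ring[:2]-.0615*d, rear[:2]+.03*d)
E
```

```text
nose [ 0.53468705 -0.29903099  0.19      ] pin [ 0.52916341 -0.33665328  0.194     ] 0.03802561132204349 depths 0.1889993035407616 [ 0.52942749 -0.33459301  0.19486915]
rail [ 0.04187528 -0.00639782  0.        ] [ 1.18022241e-01 -1.71780405e-02  5.55111512e-17]
[0.67032504 0.06107365 0.006     ] [0.66228964 0.07344581 0.006     ] [0.62200502 0.13504826 0.011     ] 0.08835761286129157 ring depth z 0.007580551817277792 body z 0.011288109332099006
dir [ 0.54686877 -0.83721834] centre [0.63669261 0.11256257] [0.63841108 0.10993171]
```

```bash
python3 - <<'E'
from h import *
t=V('top0'); d=np.array([.547,-.837]); c=np.array([.6375,.1115]); g=c+.013*d; pr=np.array([.837,.547])
P=np.array([t.at(u,v) for u in range(160,300) for v in range(60,240)])
P=P[P[:,2]>.05]; q=np.c_[(P[:,:2]-g)@d,(P[:,:2]-g)@pr]
ex=np.maximum(abs(q)-[.039,.0965],0); i=np.linalg.norm(ex,axis=1).argmin(); print('clear',np.linalg.norm(ex[i]),P[i])
if np.linalg.norm(ex[i])>.012:
    o=ori(d)
    robot.servo_line([*g,.06],o,speed=.15); robot.move_gripper(.6)
    robot.servo_line([*g,.0025],speed=.1); robot.move_gripper(0)
    print(robot.read_grip_width()*88,robot.read_finger_force(),robot.read_force())
    robot.servo_line([*g,.12],speed=.2); snap('wrist','w_held'); print(robot.read_grip_width()*88,robot.read_t())
E
```

```text
clear 0.03206579829013314 [0.77814728 0.12723504 0.07301263]
27.580917981596144 29.996142089366913 [-0.32199498  1.03309027  1.10943417]
27.688929379985147 7.4917
```

View pics/w_held.png

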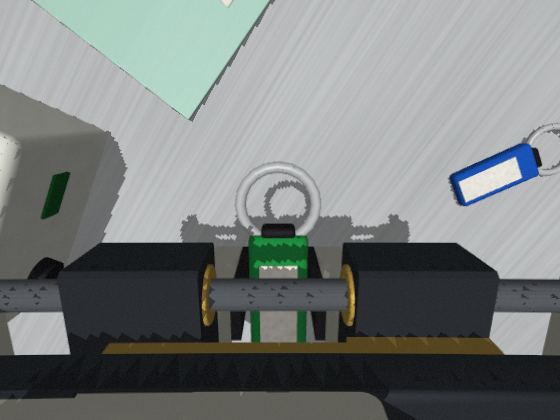

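The fob is held level and centred, with the far ring wire at (279,167) and the ring edges at (239,200) and (319,200).

```bash
python3 - <<'E'
from h import *
w=V('w_held'); p=robot.read_position(); R=robot.read_tcp_rot()
q=[R.T@(w.at(*u)-p) for u in [(279,167),(240,203),(319,203),(280,243)]]
for x in q: print(np.round(x*1000,1))
print('plane',R.T@(w.plane(279,167,p[2]+.0035)-p)*1000)
hx=np.array([-.147,-.989,0]); S=np.array([.5316,-.3198,.15])
L=.0485
robot.servo_line([p[0],p[1],.25],speed=.25)
T=S+hx*(-.003-L); o=ori(hx)
robot.goto([*T[:2],.225],o); print(robot.read_position()-[*T[:2],.225])
snap('wrist','w_above'); print(robot.read_t(),robot.read_force())
E
```

```text
[48.8  1.9 -4.8]
[ 32.5 -15.9  -5.6]
[32.2 20.2 -4.4]
[14.3  2.3 -8.8]
plane [48.59762436  1.85917675 -3.53924472]
[ 5.96095883e-04  7.12347634e-04 -4.90356881e-05]
9.6417 [ 1.01621856  0.34883244 -0.18627482]
```

View pics/w_above.png

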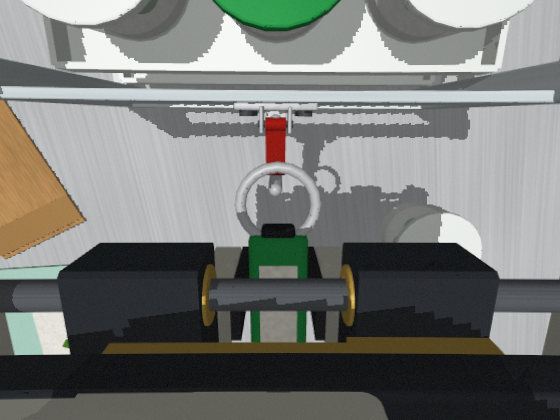

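The nose tip shows at (275,188) inside the ring, and the gate spans (276,120) to (276,175). I'll measure nose against ring in this same image.

```bash
python3 - <<'E'
from h import *
w=V('w_above'); p=robot.read_position(); R=robot.read_tcp_rot()
f=lambda u,v,z:(R.T@(w.plane(u,v,z)-p)*1000).round(1)
print('nose',f(275,188,.19),'pin',f(276,120,.195),'tip',f(276,174,.183),'wire',f(279,167,p[2]+.0045),'depth z',[w.at(275,y)[2].round(4) for y in (184,187,190)])
E
```

```text
nose [32.5 -0.  35. ] pin [69.8  0.7 30. ] tip [39.3  0.5 42. ] wire [50.2  2.1 -4.5] depth z [np.float64(0.1869), np.float64(0.188), np.float64(0.1886)]
```

```bash
python3 - <<'E'
from h import *
p=robot.read_position(); R=robot.read_tcp_rot()
T=p+R@np.array([.001,-.002,0])
for z in (.19,.18,.172,.165,.158,.153):
    robot.servo_line([T[0],T[1],z],speed=.06 if z<.19 else .1)
    print(z,robot.read_position().round(4)-[*T[:2].round(4),0],robot.read_force().round(2),robot.read_ft_torque().round(2))
snap('wrist','w_in'); print(robot.read_t())
w=V('w_in'); cv2.imwrite('pics/c3.png',cv2.resize(w.im[60:270,140:420],(800,600),interpolation=cv2.INTER_CUBIC)[:,:,::-1])
E
```

```text
0.19 [0.0002 0.0002 0.19  ] [-1.07 -0.45 -0.75] [-0.03  0.08 -0.02]
0.18 [0.0003 0.0002 0.1801] [1.12 1.99 1.37] [ 0.89 -0.28  0.01]
0.172 [-0.0002  0.0003  0.1716] [ 0.98  2.83 -0.1 ] [ 1.08 -0.2   0.04]
0.165 [-0.0004  0.0004  0.1642] [ 0.77  2.61 -1.06] [ 1.25 -0.27  0.02]
0.158 [-0.0006 -0.0002  0.1573] [-0.18 -0.67 -0.55] [ 0.03  0.04 -0.  ]
0.153 [-3.000e-04 -1.000e-04  1.526e-01] [ 0.59 -0.14 -0.12] [ 0.05  0.06 -0.05]
11.575
```

View pics/c3.png

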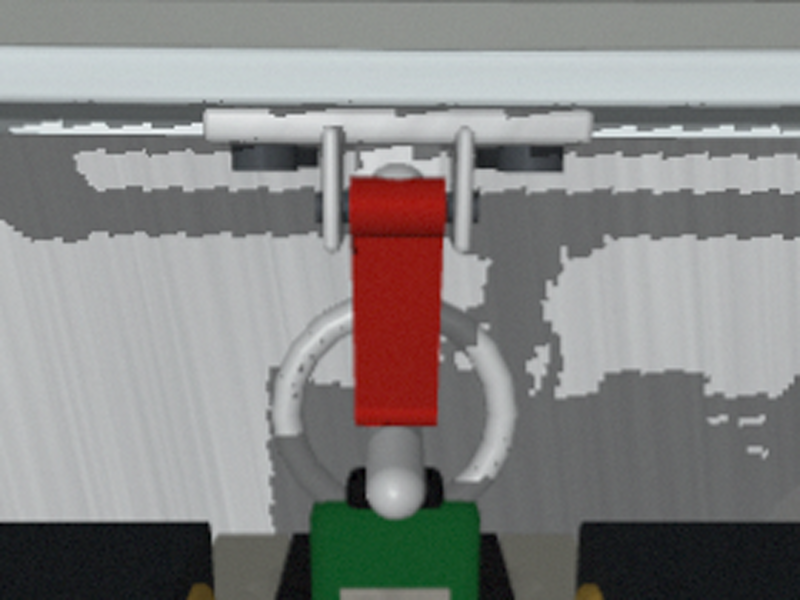

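The gate is shut above the ring wire, and the nose comes up through the ring. Torque also dropped back to about zero. Next I release, back off and check.

```bash
python3 - <<'E'
from h import *
p=robot.read_position(); R=robot.read_tcp_rot()
robot.servo_line([p[0],p[1],.1495],speed=.03); print(robot.read_force().round(2))
robot.move_gripper(.7); robot.dwell(.5)
p=robot.read_position(); b=p-R[:,0]*.07
robot.servo_line(b,speed=.1); robot.servo_line([b[0],b[1],.28],speed=.2)
robot.dwell(1.5); snap('wrist','w_end'); snap('scene','s_end'); print(robot.read_t(),robot.read_force().round(2))
w=V('w_end'); s=V('s_end'); P=w.px([.5316,-.3198,.16]); print(P); u,v=np.clip(P.astype(int),[70,70],[490,350])
R2=lambda x:cv2.resize(x,(400,400),interpolation=cv2.INTER_CUBIC)
cv2.imwrite('pics/c4.png',np.hstack([R2(w.im[v-70:v+70,u-70:u+70]),R2(s.im[190:270,100:180])])[:,:,::-1])
E
```

```text
[-0.55  0.03  0.39]
16.3667 [ 0.5  -0.42 -0.57]
[279.02821693  44.82987783]
```

View pics/c4.png

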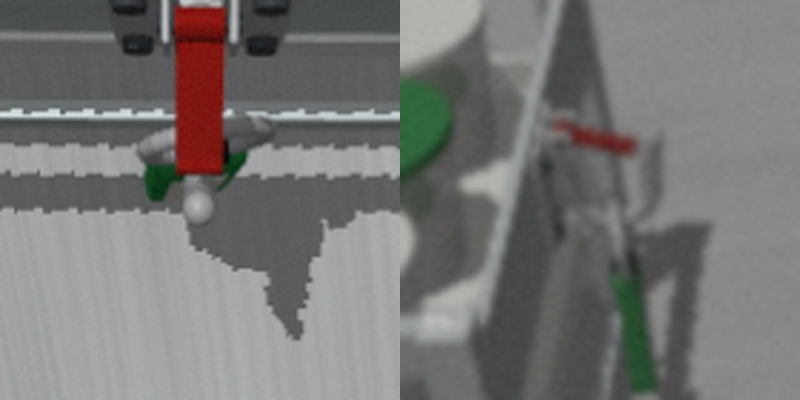

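The fob hangs by its ring in the hook, the gate is shut above it, and the gripper is clear.

```bash
python3 -c "
from rig import robot
robot.dwell(1);print(robot.job_done())"
```

```text
the job is handed in; nothing more can be done
None
```

The green fob is clipped onto the snap hook and hangs by its ring with the red gate shut above it; the yellow and blue fobs and both tubs were never approached, and the job was handed in at about 17 s.

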